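# Lock the marble blank's carving clamp

### The arm

A 6-joint arm with a two-finger parallel gripper is mounted at the origin on the work surface. World frame = base frame: x ahead of the robot, y to its left, z up, the work surface at z = 0. Lengths are in m, angles in rad, forces in N, time in s.
With the tool pointing down it reaches from about 0.375 to 0.75 m from the base axis. Payload 9 kg.
Tool frame: the origin (TCP) lies at the very end of the fingers, on their centre line; the grasp point (between the pads) lies hold_point_z behind it (hold_point_z is the distance from the TCP to the grasp point, in m); z points along the fingers, x is the direction in which the jaws open and shut, and the axes are right-handed (so a half turn about z gives the same grasp; the last joint's range is limited). The gripper opens to 85 mm and grips with 20 to 120 N. Pads are 22 mm wide; open, the fingers measure 114 mm over their backs; the gripper's body (76 mm by 85 mm) begins 54 mm behind the grasp point. The pads swing forward as they close: fully open they stand 13 mm farther back than shut.
Start: joints at [1.005, 0.104, 0.097, 1.564, 0, 1.353], TCP at [0.205, 0.564, 0.231] pointing down, gripper open.
Joint ranges: [-2.99, 2.99], [-0.84, 1.86], [-1.1, 1.16], [-1.84, 2.11], [-1.51, 1.56], [-3.14, 3.14]. Speed limits (rad/s): [2.22, 2.22, 2.57, 3.14, 3.14, 3.14].

### API

Orientations are given as a 3x3 rotation matrix whose columns are the frame's x, y, z axes.
In Python, from rig import read_state, snapshot, camera_params, hand_in, hold_point_z gives the robot as it stands. The module is installed in compiled form; this text tells all that it offers.
- The arm moves only by the tool arm_command, never from a script. Its argument "rows" is one flat list of numbers, 5 for each row, row after row: the finger opening in mm, from 0 to 85.4, then the shift along the tool's x, y, z in mm, then the turn about the tool's z in degrees. In form: [fingers, dx, dy, dz, yaw, fingers, dx, dy, dz, yaw, ...]. A call has 1 to 8 rows; each row shifts and turns the commanded pose from where the row before left it, along the tool's axes as they then stand; what a row does not reach is not made up. A row lasts 1/8 s, in which the tool goes at most 62.5 mm and 10.7 degrees, less where a joint would pass 70% of its speed; a pose out of reach is approached as far as the arm can. A call is refused whole if a number of a shift passes 62.5 or a number of a turn 10.7, either way. A call with a gripper value outside its range is refused whole. The fingers move at their own pace and stop on an object; "grip_force" is the grip in N (left out, the last holds). Time passes only in rows, so rows that do not move let the fingers close. It gives the time, the measured TCP pose, the force and the opening at its end, in the units of the state.
- read_state(): the state, without advancing time (a new reading comes with each control period).
- snapshot(name): name is "scene" or "top" or "wrist"; returns (picture, depth): 400x640x3 uint8, red, green, blue; 400x640 float32, m along the optical axis (not along the pixel's ray), 0 where there is no reading.
- camera_params(name): a dict with "fx", "fy", "cx", "cy" (pixels), "view" (4x4, takes a point from world to camera coordinates). Camera axes: x right, y down, z forward; pixel columns grow to the right and rows downward; lengths in m; the calibration is good to about 2 mm. A picture is of the moment at which its call begins: read the wrist's pose just before it. camera_params takes no time and is no camera call; for the wrist camera it gives the pose at the moment of the call.
- hand_in(): hands the job in, once; it reports no verdict.
The state is a dict: "time_s": time; "joints": joint angles; "dq": joint speeds; "joint_efforts": joint torques, N m; "tcp_pos": TCP position; "tool_rot": TCP orientation; "force": force on the tool from outside, world axes, zero at the start; "ft_torque": the same for the moment, N m; "finger_gap": opening from 0.0 (shut) to 1.0 (fully open).
Only numpy, scipy, OpenCV 4.12 (cv2) and the standard library are available. Lean on these libraries where they do the work, as an engineer would, in place of code of your own. Each camera call takes 0.05 s, during which the arm holds its last target.

### The job

Take the yellow T-handled flat driver from the tool rack, seat its blade in the slot of the brass screw on the clamp that holds the white marble, and turn that screw clockwise until its slot lies in line with the two yellow marks beside it, keeping the blade in the slot all the while. Then lift the driver out and put it back upright in the rack hole it came from. The steel screw on the other clamp is already locked: leave it as it is.

Things in the scene. Friction and masses are not known exactly. Their poses are not given: they have to be found in the camera images.
- driver: 160 g flat driver, upright in a 36 mm hole of a fixed rack (top 90 mm up; two chisels 85 mm off, tops 141 mm up). Origin: centre of blade edge, 15 mm above table; z up; x along blade and yellow bar. Blade 26 (x) x 3 mm; black guard 48 mm across at 75-85 mm, rests on the rack; yellow bar 70 x 18 (y) mm at 100-128 mm: grip its middle across y 114 mm above origin, tips above guard.
- brass_screw (a joint): Turn of the brass screw, rad, growing clockwise seen from above. 0: slot in line with the two yellow marks on the dark plate round it (locked). It starts between -1.2 and -0.75; stops at -1.4 and 0.5. Stays where it is left (friction 0.2 N m). The blade has about 0.1 rad of play either way in the slot, so turn the driver that much farther.
- brass_slot (a point): Centre of the slot's floor on the brass screw's axis, 34 mm above the table; turns with the screw: z up, x along the slot. Head 44 mm across, top 48 mm up; slot right across it, 14 mm deep, 5.5 mm wide in the lower 6 mm, flaring to 14 mm at the top. It sits in a fixed green clamp (top 30 mm up) whose white marble, up to 90 mm high, begins 60 mm from the axis on the robot's side.
- steel_screw (a joint): Turn of the steel-grey screw, same shape, on the other green clamp, the one with the red-brown stone. Already locked: starts within 0.05 rad of 0 (slot in line with its own yellow marks), grows clockwise. Bystander; the clamps may stand either way round.
Mind the look-alikes: they are no part of the job. Of the things that look like the driver, the larger one is meant.

How it is judged:
By the outcome, as a careful person would: the job done as asked, in the order asked, and still so for the second after the job is handed in, with the robot touching nothing.
It also fails if it takes over 54 s, if anything falls off the work surface, if the arm or the gripper's body presses on something with over 40 N, if the wrist force passes 120 N, or if a joint passes its speed limit or range.

## Working session

There is one attempt and no reset: what is moved stays moved. The work goes in short steps, Python scripts to look and compute and a tool call to move; the robot and the scene stay as the last step left them, time stands still between calls to the robot, and variables do not carry over. Pictures are saved under pics/ and viewed, and the job is handed in when it is done.

Besides the shell and the picture viewer there is one more tool, called after ">>>" as name(argument=value, ...), one argument or row to a line, values as JSON. arm_command: Moves the arm, as the interface text tells. Its arguments: {"type":"object","properties":{"rows":{"type":"array","items":{"type":"number"}},"grip_force":{"type":"number"}},"required":["rows"]}

```bash
mkdir -p pics
cat > h.py <<'E'
import numpy as np, cv2
from rig import read_state, snapshot, camera_params, hand_in, hold_point_z
def snap(cam,tag):
    P=camera_params(cam); im,d=snapshot(cam)
    np.savez(f'pics/{tag}.npz',im=im,d=d,V=P['view'],K=[P['fx'],P['fy'],P['cx'],P['cy']])
    cv2.imwrite(f'pics/{tag}.png',im[:,:,::-1]); return im,d,P
def load(tag):
    z=np.load(f'pics/{tag}.npz'); return z['im'],z['d'],z['V'],z['K']
def world(tag):
    im,d,V,K=load(tag); v,u=np.mgrid[0:d.shape[0],0:d.shape[1]]
    c=np.stack([(u-K[2])/K[0]*d,(v-K[3])/K[1]*d,d,np.ones_like(d)],-1)
    return (c@np.linalg.inv(V).T)[...,:3]
def onplane(tag,u,v,z):
    im,d,V,K=load(tag); I=np.linalg.inv(V); o=I[:3,3]; r=I[:3,:3]@np.array([(u-K[2])/K[0],(v-K[3])/K[1],1]); return o+r*(z-o[2])/r[2]
def proj(tag,p):
    im,d,V,K=load(tag); c=V[:3,:3]@np.array(p)+V[:3,3]; return K[0]*c[0]/c[2]+K[2],K[1]*c[1]/c[2]+K[3]
def crop(tag,u0,v0,u1,v1,k,out):
    im=load(tag)[0]; c=im[v0:v1,u0:u1,::-1]; cv2.imwrite(f'pics/{out}.png',cv2.resize(c,None,fx=k,fy=k,interpolation=cv2.INTER_CUBIC))
E
python3 - <<'E'
from h import *
for c in('scene','top'): snap(c,c+'0')
s=read_state();print(s,hold_point_z() if callable(hold_point_z) else hold_point_z)
E
```

```text
{'time_s': 0.1, 'joints': array([1.00534867e+00, 1.04617244e-01, 9.65598426e-02, 1.56389528e+00,
       1.96475937e-05, 1.35308314e+00]), 'dq': array([-0.00044885,  0.00127959,  0.00409612,  0.0015033 ,  0.00059729,
       -0.00152867]), 'joint_efforts': array([ 8.36040272e-03, -5.58205211e+01,  5.04721463e+01,  1.28594757e-02,
       -2.45184092e-04,  6.29381611e-05]), 'tcp_pos': array([0.20429561, 0.56384135, 0.23062021]), 'tool_rot': array([[ 3.40768400e-01,  9.40147059e-01, -6.36157279e-04],
       [ 9.40146601e-01, -3.40768888e-01, -9.65839881e-04],
       [-1.12481413e-03, -2.68953393e-04, -9.99999331e-01]]), 'force': array([-0.5530789 ,  0.14257641,  0.47393849]), 'ft_torque': array([ 0.00553644,  0.00360846, -0.00486667]), 'finger_gap': 1.0032113539682341} 0.0187
```

View pics/scene0.png

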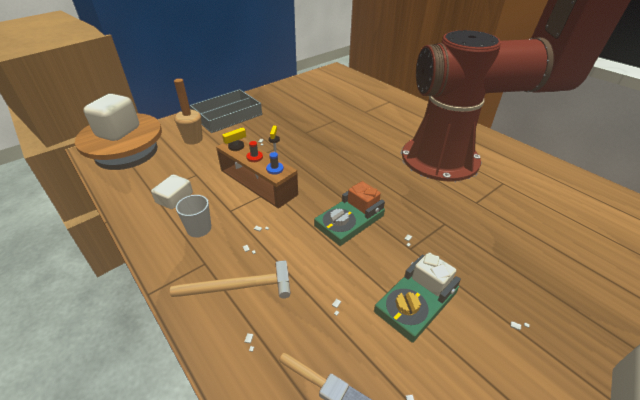

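View pics/top0.png

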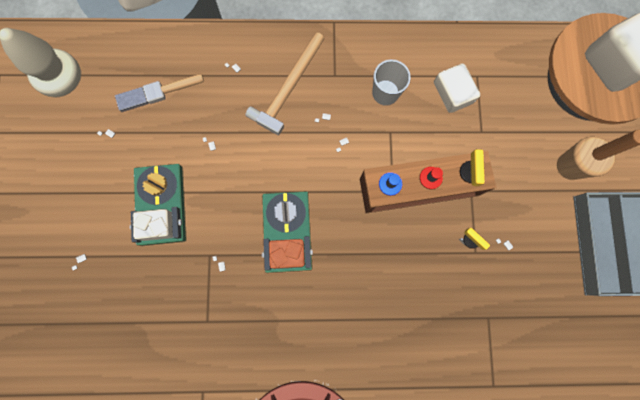

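Run:
```python
from h import *
W=world('top0')
for u,v in[(479,166),(478,240),(391,184),(431,177),(154,184),(286,212),(152,225),(467,172)]: print(u,v,W[v,u].round(4))
crop('top0',340,120,540,270,4,'c1'); crop('top0',110,150,330,280,3.6,'c2')
```

```text
479 166 [ 0.5431 -0.3512  0.1461]
478 240 [ 0.4034 -0.358   0.0962]
391 184 [ 0.5101 -0.1796  0.1364]
431 177 [ 0.5259 -0.2614  0.1271]
154 184 [0.534  0.3121 0.0348]
286 212 [0.4712 0.0289 0.0363]
152 225 [0.4395 0.2932 0.085 ]
467 172 [ 0.5419 -0.3435  0.1018]
```

View pics/c1.png

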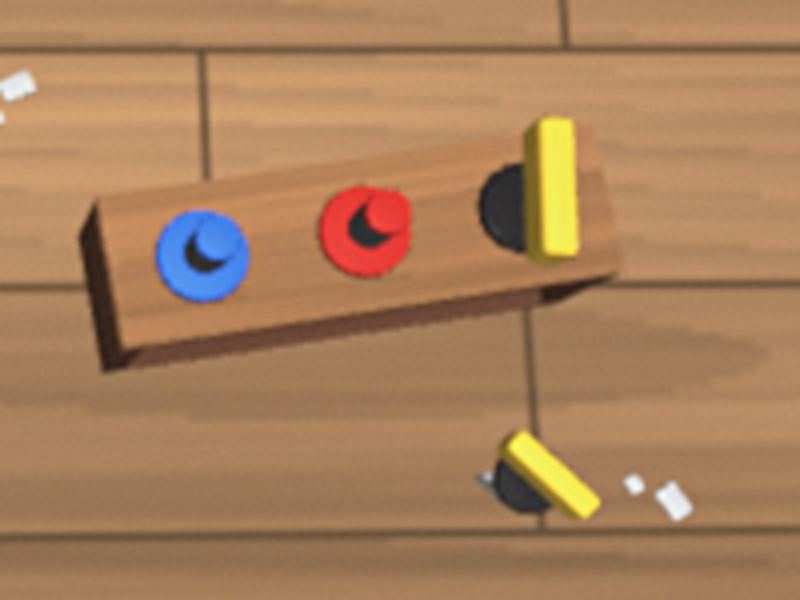

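View pics/c2.png

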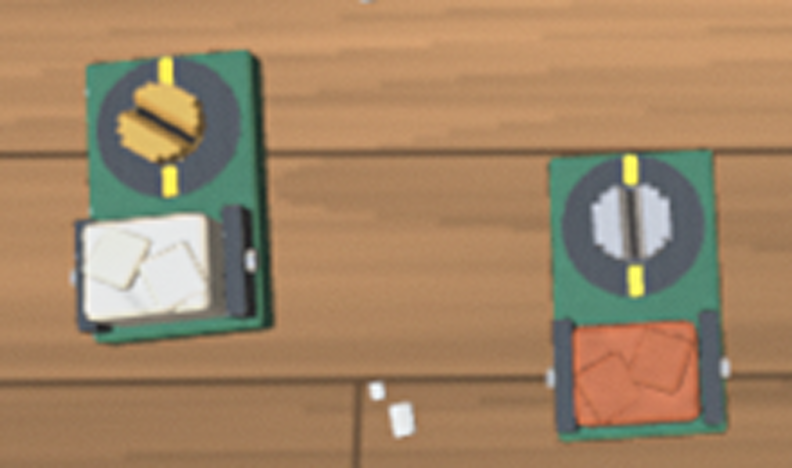

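Run:
```python
from h import *
W=world('top0'); im=load('top0')[0].astype(int)
yel=(im[...,0]>180)&(im[...,1]>160)&(im[...,2]<90)
m=yel&(abs(W[...,2]-.143)<.006)&(W[...,1]<-.3)
P=W[m][:,:2].astype(np.float32); print(len(P),cv2.minAreaRect(P*1000),P.mean(0))
# marks
for lo,hi,n in[((.45,.2),(.65,.4),'brass'),((.4,-.05),(.6,.1),'steel')]:
    mm=yel&(W[...,2]<.045)&(W[...,0]>lo[0])&(W[...,0]<hi[0])&(W[...,1]>lo[1])&(W[...,1]<hi[1])
    vv,uu=np.where(mm); c,l=cv2.kmeans(np.c_[uu,vv].astype(np.float32),2,None,(3,50,.01),5,0)[2],0
    print(n,len(uu),c,[onplane('top0',*q,.031) for q in c])
s=read_state(); p=camera_params('wrist'); T=np.eye(4);T[:3,:3]=s['tool_rot'];T[:3,3]=s['tcp_pos']
print(np.round(np.linalg.inv(T)@np.linalg.inv(p['view']),4),p['fx'])
```

```text
278 ((543.5733642578125, -353.05169677734375), (18.16750144958496, 67.32636260986328), 88.02753448486328) [ 0.54424495 -0.35311443]
brass 31 [[156.7143  200.28572]
 [156.17647 171.35294]] [array([0.49910842, 0.30568869, 0.031     ]), array([0.56279694, 0.31042095, 0.031     ])]Traceback (most recent call last):
  File "<stdin>", line 9, in <module>
cv2.error: OpenCV(4.12.0) /io/opencv/modules/core/src/kmeans.cpp:243: error: (-2:Unspecified error) in function 'double cv::kmeans(cv::InputArray, int, cv::InputOutputArray, cv::TermCriteria, int, int, cv::OutputArray)'
> There can't be more clusters than elements (expected: 'N >= K'), where
>     'N' is 0
> must be greater than or equal to
>     'K' is 2
```

Run:
```python
from h import *
s=read_state(); p=camera_params('wrist'); T=np.eye(4);T[:3,:3]=s['tool_rot'];T[:3,3]=s['tcp_pos']
print(np.round(np.linalg.inv(T)@np.linalg.inv(p['view']),4),p['fx'])
R=s['tool_rot'][:,:]
# rotate to psi=90deg:
print(R.T@(np.array([.485,.308,.25])-s['tcp_pos'])*1000)
```

```text
[[ 1.000e+00 -1.300e-03 -1.700e-03 -6.000e-04]
 [ 1.700e-03  9.579e-01  2.872e-01 -7.290e-02]
 [ 1.300e-03 -2.872e-01  9.579e-01 -1.419e-01]
 [ 0.000e+00  0.000e+00  0.000e+00  1.000e+00]] 314.3068751320926
[-144.89498648  351.08096126  -19.31124583]
```

>>> arm_command(
  rows=[85,-18,44,-2.4,0,85,-18,44,-2.4,0,85,-18,44,-2.4,0,85,-18,44,-2.4,0,85,-18,44,-2.4,0,85,-18,44,-2.4,0,85,-18,44,-2.4,0,85,-18,44,-2.4,0],
)

```text
time_s: 1.1
tcp_pos: [0.4872, 0.3075, 0.2502]
tool_rot: [[0.341, 0.94, -0.0], [0.94, -0.341, -0.0], [-0.0, -0.0, -1.0]]
force: [0.4, 0.6, -0.4]
finger_gap: 0.996
```

>>> arm_command(
  rows=[85,0,0,0,-10,85,0,0,0,-10,85,0,0,0,0,85,0,0,0,0],
)

```text
time_s: 1.6
tcp_pos: [0.4862, 0.3088, 0.2503]
tool_rot: [[0.002, 1.0, -0.0], [1.0, -0.002, -0.0], [-0.0, -0.0, -1.0]]
force: [0.4, -0.3, -0.1]
finger_gap: 0.998
```

Run:
```python
from h import *
s=read_state();print(s['time_s'],s['tcp_pos'],s['tool_rot'],s['joints'])
snap('wrist','w1')
W=world('w1')
print(proj('w1',(.531,.308,.048)))
```

```text
1.6 [0.48615852 0.30884017 0.25032792] [[ 2.32486581e-03  9.99997256e-01 -2.89451797e-04]
 [ 9.99997297e-01 -2.32487310e-03 -2.48540232e-05]
 [-2.55268937e-05 -2.89393232e-04 -9.99999958e-01]] [3.38950272e-01 3.59226726e-02 6.07378567e-02 1.59589276e+00
 7.28019990e-05 3.41275134e-01]
(np.float64(318.45374470105776), np.float64(211.91974715165858))
```

View pics/w1.png

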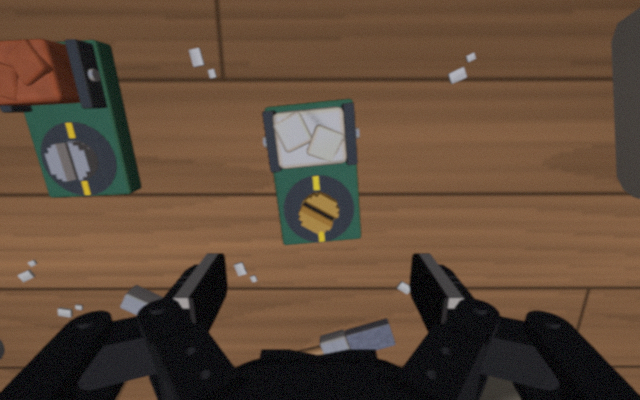

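Run:
```python
from h import *
crop('w1',270,165,370,240,8,'c3')
W=world('w1'); im=load('w1')[0].astype(int)
yel=(im[...,0]>180)&(im[...,1]>150)&(im[...,2]<60)
yel[:165]=0;yel[245:]=0;yel[:,:275]=0;yel[:,365:]=0
n,l,st,c=cv2.connectedComponentsWithStats(yel.astype(np.uint8))
for i in range(1,n): print(st[i],c[i],onplane('w1',*c[i],.031))
# head region depth
h=(W[...,2]>.044)&(W[...,2]<.056)&(abs(W[...,0]-.531)<.026)&(abs(W[...,1]-.308)<.026)
P=W[h]; print(len(P),P.mean(0),cv2.minEnclosingCircle(P[:,:2].astype(np.float32)*1000))
f=(W[...,2]>.020)&(W[...,2]<.043)&(np.hypot(W[...,0]-.531,W[...,1]-.308)<.02)
Q=W[f];print(len(Q),Q.mean(0)); 
if len(Q)>5: print(cv2.fitLine(Q[:,:2].astype(np.float32),cv2.DIST_L2,0,.01,.01).ravel())
v,u=np.where(h);print(u.min(),u.max(),v.min(),v.max())
```

```text
[313 177   6  13  50] [315.72 182.86] [0.50056466 0.30488738 0.031     ]
[319 232   5   9  38] [321.15789474 236.02631579] [0.5684795  0.31122905 0.031     ]
825 [0.53323859 0.30850463 0.04691353] ((533.8865356445312, 308.3192138671875), 24.901552200317383)
304 [0.5308071  0.30558904 0.03684413]
[0.67343694 0.7392447  0.5308071  0.30558905]
299 339 193 232
```

View pics/c3.png

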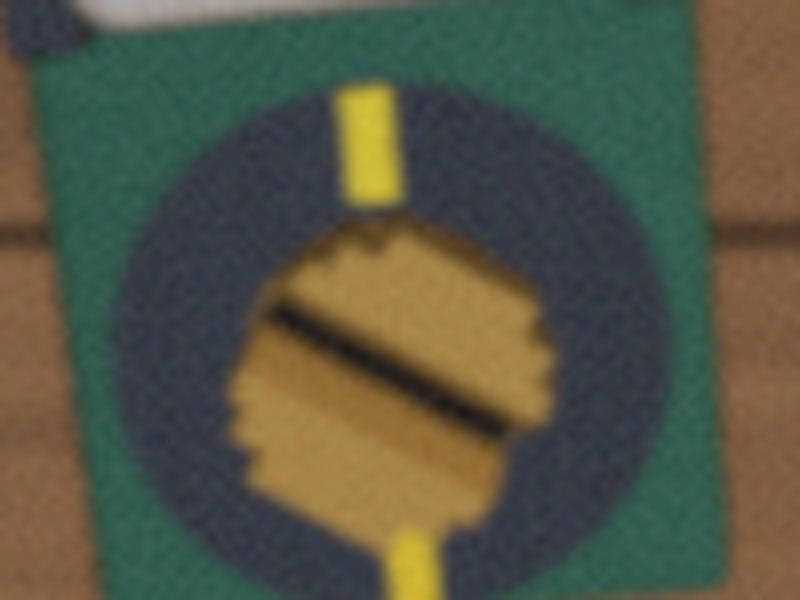

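```bash
cat >> h.py <<'E'
def pts(tag,uv,z): return np.array([onplane(tag,u,v,z)[:2] for u,v in uv])
def platefit(tag,guess,zp=.031):
    im=load(tag)[0]; hsv=cv2.cvtColor(im,cv2.COLOR_RGB2HSV).astype(int); b=im.astype(int)
    green=(b[...,1]-b[...,0]>15)&(b[...,1]>b[...,2]+3)
    g=np.array(guess); out=[]
    for a in np.linspace(0,2*np.pi,180,endpoint=False):
        d=np.array([np.cos(a),np.sin(a)]); hit=None
        for r in np.arange(.045,.024,-.0003):
            q=g+r*d; u,v=proj(tag,(*q,zp)); u0,v0=int(round(u)),int(round(v))
            if not(0<=u0<640 and 0<=v0<400): break
            if green[v0,u0]: hit=r; 
            elif hit and r<hit: 
                out.append(g+hit*d); break
    o=np.array(out)
    from scipy.optimize import least_squares
    s=least_squares(lambda p:np.hypot(o[:,0]-p[0],o[:,1]-p[1])-p[2],[*g,.035],loss='soft_l1',f_scale=.0005)
    return s.x,len(o)
E
python3 - <<'E'
from h import *
print(platefit('w1',(.533,.308)))
print(platefit('top0',(.533,.308)))
for z in(.034,.038,.041):
    a,b=pts('w1',[(270+275/8,165+308/8),(270+505/8,165+432/8)],z)
    print(z,a,b,(a+b)/2,np.degrees(np.arctan2(*(b-a)[::-1])))
E
```

```text
(array([0.53332248, 0.30796371, 0.04279229]), 162)
(array([0.53317838, 0.3083003 , 0.0425057 ]), 164)
0.034 [0.52511304 0.29121176] [0.54492555 0.32573626] [0.5350193  0.30847401] 60.14987037840593
0.038 [0.52386214 0.2914029 ] [0.54345343 0.32554193] [0.53365778 0.30847241] 60.14987037840595
0.041 [0.52292396 0.29154626] [0.54234934 0.32539617] [0.53263665 0.30847122] 60.149870378405886
```

>>> arm_command(
  rows=[85,-55,4.5,0,0,85,-55,4.5,0,0,85,-55,4.5,0,0,85,-55,4.5,0,0,85,-55,4.5,0,0,85,-55,4.5,0,0],
)

```text
time_s: 2.4
tcp_pos: [0.5137, -0.0228, 0.2507]
tool_rot: [[0.001, 1.0, 0.001], [1.0, -0.001, -0.0], [-0.0, 0.001, -1.0]]
force: [2.0, 0.3, 0.3]
finger_gap: 0.992
```

>>> arm_command(
  rows=[85,-55,4.5,0,0,85,-55,4.5,0,0,85,-55,4.5,0,0,85,-55,4.5,0,0,85,-55,4.5,0,0,85,-55,4.5,0,0,85,0,0,0,0,85,0,0,0,0],
)

```text
time_s: 3.4
tcp_pos: [0.5412, -0.3509, 0.2503]
tool_rot: [[0.0, 1.0, -0.0], [1.0, -0.0, 0.001], [0.001, -0.0, -1.0]]
force: [-0.0, -0.5, 1.0]
finger_gap: 0.999
```

Run:
```python
from h import *
s=read_state();print(s['time_s'],s['tcp_pos'],s['tool_rot'],s['joints'])
snap('wrist','w2')
W=world('w2'); im=load('w2')[0].astype(int)
yel=(im[...,0]>150)&(im[...,1]>130)&(im[...,2]<90)
n,l,st,c=cv2.connectedComponentsWithStats(yel.astype(np.uint8))
for i in range(1,n):
    if st[i][4]<100: continue
    m=l==i; P=W[m]; z=np.percentile(P[:,2],60); print(st[i],c[i],z)
    t=m&(abs(W[...,2]-z)<.005); v,u=np.where(t)
    Q=pts('w2',np.c_[u,v],.143 if z>.12 else z).astype(np.float32)*1000; print(len(Q),Q.mean(0),cv2.minAreaRect(Q),cv2.fitLine(Q,2,0,.01,.01).ravel())
```

```text
3.4 [ 0.54115232 -0.35086279  0.25029006] [[ 2.36511392e-04  9.99999939e-01 -2.55615005e-04]
 [ 9.99999766e-01 -2.36347078e-04  6.42656793e-04]
 [ 6.42596340e-04 -2.55766940e-04 -9.99999761e-01]] [-7.77682637e-01  2.52028386e-01  2.95789648e-01  1.61519063e+00
  2.78572384e-04 -7.77446296e-01]
[227 100  41  41 704] [246.76278409 120.39914773] 0.016700624782904416
691 [ 484.42078 -434.17596] ((484.3861999511719, -434.22296142578125), (50.89543914794922, 18.711040496826172), 45.23698043823242) [   0.6995008     0.71463186  484.4208     -434.1761    ]
[ 305  161   22   79 1465] [315.57474403 199.42525597] 0.14220465449452455
1463 [ 542.89374 -353.84155] ((544.1747436523438, -353.8594055175781), (15.94061279296875, 67.5372085571289), 87.54631805419922) [ 9.9923772e-01 -3.9037906e-02  5.4289343e+02 -3.5384177e+02]
```

View pics/w2.png

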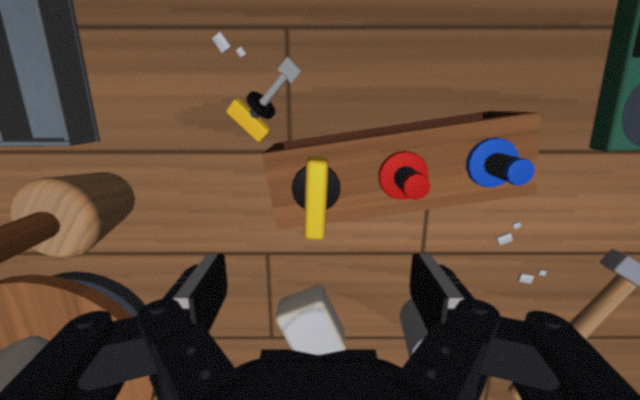

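>>> arm_command(
  rows=[60,-3,2.5,0,2.3,60,0,0,40,0,60,0,0,40,0,60,0,0,30,0,60,0,0,20,0,60,0,0,10,0,60,0,0,0,0,60,0,0,0,0],
)

```text
time_s: 4.45
tcp_pos: [0.5443, -0.3546, 0.1119]
tool_rot: [[0.039, 0.999, 0.001], [0.999, -0.039, -0.001], [-0.001, 0.001, -1.0]]
force: [0.1, 0.2, -0.3]
finger_gap: 0.705
```

Run:
```python
from h import *
s=read_state();print(s['time_s'],s['tcp_pos'],s['tool_rot'],s['finger_gap'],s['force'])
snap('wrist','w3')
snap('scene','s3')
```

```text
4.45 [ 0.54427564 -0.35461772  0.111923  ] [[ 0.03881507  0.9992454   0.00142012]
 [ 0.99924565 -0.03881325 -0.00128701]
 [-0.00123092  0.001469   -0.99999816]] 0.7048112449249004 [ 0.08152453  0.16410985 -0.2950939 ]
```

View pics/w3.png

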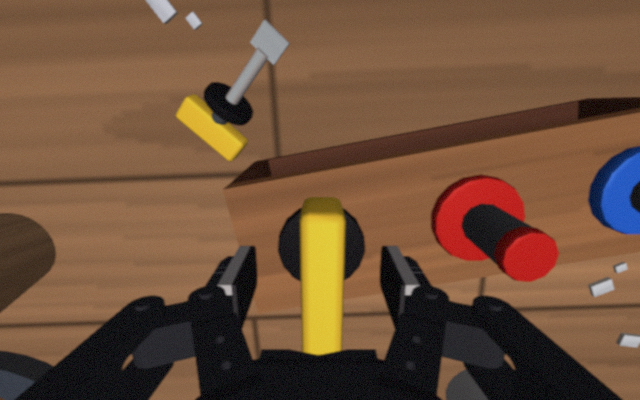

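>>> arm_command(
  rows=[60,0.5,0,1.5,0,30,0,0,0,0,10,0,0,0,0,10,0,0,0,0,10,0,0,0,0,10,0,0,0,0,10,0,0,0,0],
  grip_force=80,
)

```text
time_s: 5.42
tcp_pos: [0.5438, -0.3537, 0.1091]
tool_rot: [[0.039, 0.999, 0.0], [0.999, -0.039, -0.0], [-0.0, 0.0, -1.0]]
force: [-0.3, -1.1, 1.8]
finger_gap: 0.201
```

>>> arm_command(
  rows=[10,0,0,-10,0,10,0,0,-25,0,10,0,0,-35,0,10,0,0,-35,0,10,0,0,-35,0,10,0,0,-15,0,10,0,0,0,0,10,0,0,0,0],
)

```text
time_s: 6.42
tcp_pos: [0.5433, -0.3533, 0.2621]
tool_rot: [[0.039, 0.999, -0.002], [0.999, -0.039, 0.002], [0.002, -0.002, -1.0]]
force: [0.1, 0.1, -1.9]
finger_gap: 0.202
```

Run:
```python
from h import *
s=read_state();print(s['time_s'],s['tcp_pos'],s['tool_rot'],s['finger_gap'],s['force'],s['ft_torque'])
snap('scene','s4');snap('wrist','w4')
crop('s4',180,60,340,180,5,'c4')
```

```text
6.425 [ 0.54334124 -0.35331608  0.26208966] [[ 0.03887319  0.99924272 -0.00169239]
 [ 0.99924264 -0.03887013  0.00180607]
 [ 0.00173891 -0.00176132 -0.99999694]] 0.20154555141961006 [ 0.11813197  0.08090186 -1.88982058] [ 0.02394709 -0.01217293 -0.00783996]
```

View pics/c4.png

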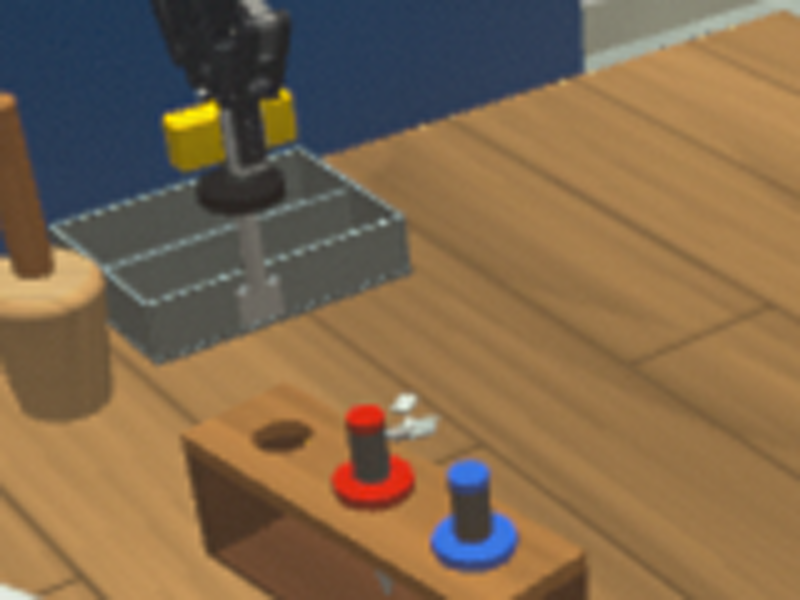

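View pics/w4.png

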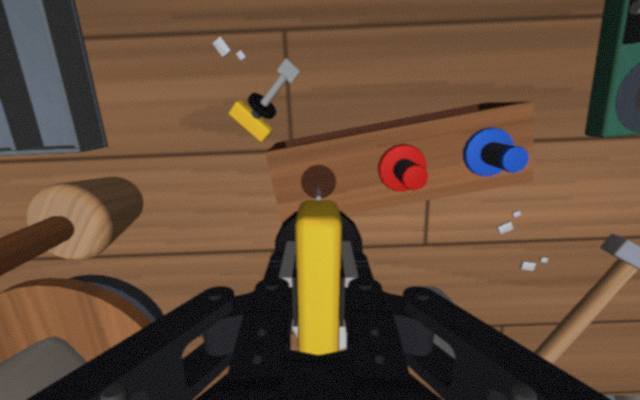

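Run:
```python
from h import *
s=read_state();R=s['tool_rot'];t=s['tcp_pos']
for n,p in dict(topfar=(0,-.035,-.0339),topfarL=(-.009,-.035,-.0339),botfar=(0,-.035,-.0059),tipfar=(0,-.013,.0941),tipc=(0,0,.0941),tipnear=(0,.013,.0941)).items(): print(n,proj('w4',R@np.array(p)+t))
print(onplane('w4',319,182,.09),proj('w4',(.5438,-.3537,.09)))
crop('w4',260,140,380,240,6,'c5')
```

```text
topfar (np.float64(320.31738248408567), np.float64(214.81924305814533))
topfarL (np.float64(295.56169854168473), np.float64(214.85149314435583))
botfar (np.float64(319.93970810449383), np.float64(194.0224219237493))
tipfar (np.float64(319.3048021624703), np.float64(186.5085800858017))
tipc (np.float64(319.3136964499621), np.float64(202.55807179025666))
tipnear (np.float64(319.3223261559197), np.float64(218.13013355544172))
[ 0.54506391 -0.3530923   0.09      ] (np.float64(318.3582224261605), np.float64(180.82220711069903))
```

View pics/c5.png

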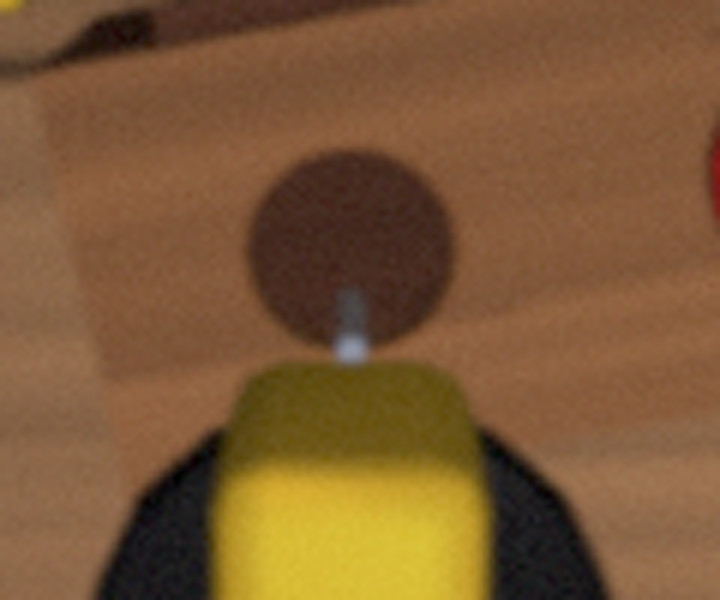

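>>> arm_command(
  rows=[10,30,-3,0,0,10,55,-3,0,0,10,55,-3,0,0,10,55,-3,0,0,10,55,-3,0,0,10,55,-3,0,0,10,55,-3,0,0,10,55,-3,0,0],
)

```text
time_s: 7.52
tcp_pos: [0.5352, 0.0638, 0.2631]
tool_rot: [[0.039, 0.999, -0.001], [0.999, -0.039, 0.0], [0.0, -0.001, -1.0]]
force: [0.3, -0.8, -1.6]
finger_gap: 0.201
```

>>> arm_command(
  rows=[10,55,-3,0,0,10,55,-3,0,0,10,55,-3,0,0,10,50,-3,0,0,10,29.6,0,0,0,10,0,0,0,0],
)

```text
time_s: 8.28
tcp_pos: [0.5324, 0.3087, 0.2625]
tool_rot: [[0.036, 0.999, -0.002], [0.999, -0.036, -0.0], [-0.0, -0.002, -1.0]]
force: [-1.0, -0.5, -2.6]
finger_gap: 0.201
```

>>> arm_command(
  rows=[10,0,0,0,-10.4,10,0,0,0,-10.4,10,0,0,0,-10.4,10,0,0,0,-10.4,10,0,0,0,-10.4,10,0,0,0,-10.3,10,0,0,0,0,10,0,0,0,0],
)

```text
time_s: 9.28
tcp_pos: [0.5333, 0.3063, 0.2637]
tool_rot: [[-0.864, 0.503, -0.0], [0.503, 0.864, -0.0], [0.0, -0.0, -1.0]]
force: [0.7, -0.5, -1.6]
finger_gap: 0.202
```

Run:
```python
from h import *
s=read_state();R=s['tool_rot'];t=s['tcp_pos'];print(s['time_s'],t,R,s['finger_gap'],s['joints'])
print('psi',np.degrees(np.arctan2(R[1,0],R[0,0])))
print(R.T@(np.array([.5328,.3072,.160])-t)*1000)
```

```text
9.275 [0.53333677 0.30630837 0.2637152 ] [[-8.64375028e-01  5.02847532e-01 -4.13467929e-04]
 [ 5.02847631e-01  8.64375051e-01 -1.79503041e-04]
 [ 2.67128701e-04 -3.63069315e-04 -9.99999898e-01]] 0.20181017366199877 [ 3.09039530e-01  1.62095567e-01  2.18997469e-01  1.62814670e+00
 -4.52455772e-05 -7.34866745e-01]
psi 149.8114215632009
[  0.8846216    0.53844818 103.71525531]
```

>>> arm_command(
  rows=[10,0.8,0.5,25,-0.3,10,0,0,30,0,10,0,0,25,0,10,0,0,16,0,10,0,0,7,0,10,0,0,0,0],
)

```text
time_s: 10.02
tcp_pos: [0.533, 0.3076, 0.1612]
tool_rot: [[-0.869, 0.495, 0.0], [0.495, 0.869, 0.0], [-0.0, 0.0, -1.0]]
force: [0.3, -0.4, -2.6]
finger_gap: 0.2
```

Run:
```python
from h import *
s=read_state();R=s['tool_rot'];t=s['tcp_pos'];print(s['time_s'],t,s['force'])
print('psi',np.degrees(np.arctan2(R[1,0],R[0,0])))
snap('scene','s5');snap('wrist','w5');crop('s5',360,220,480,340,5,'c6')
```

```text
10.025 [0.53300047 0.30764964 0.16123654] [ 0.26916962 -0.41506336 -2.62646195]
psi 150.33554867291417
```

View pics/c6.png

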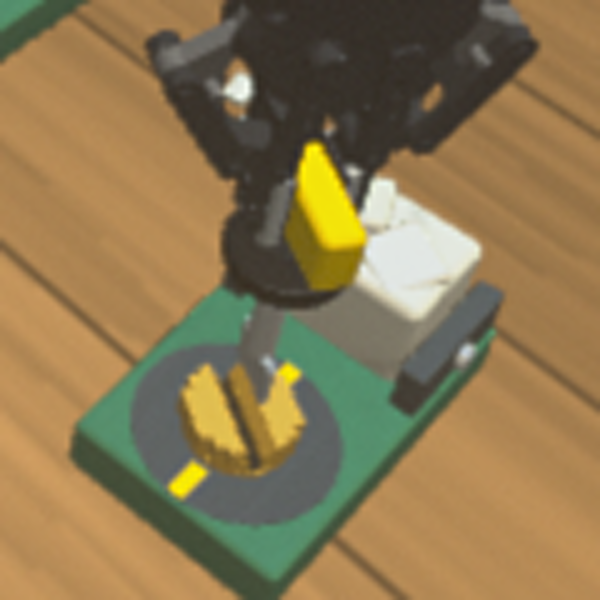

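View pics/w5.png

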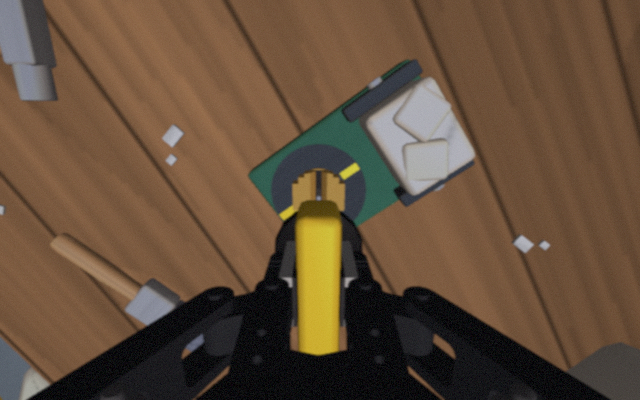

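>>> arm_command(
  rows=[10,0,0,8,0,10,0,0,8,0,10,0,0,6,0,10,0,0,3,0,10,0,0,0,0],
)

```text
time_s: 10.75
tcp_pos: [0.5328, 0.3076, 0.1357]
tool_rot: [[-0.869, 0.494, -0.0], [0.494, 0.869, -0.0], [0.0, -0.0, -1.0]]
force: [0.1, 0.4, -0.8]
finger_gap: 0.199
```

>>> arm_command(
  rows=[10,0,0,2,0,10,0,0,2,0,10,0,0,0,0],
)

```text
time_s: 11.12
tcp_pos: [0.5329, 0.3077, 0.1319]
tool_rot: [[-0.869, 0.494, -0.0], [0.494, 0.869, 0.0], [0.0, -0.0, -1.0]]
force: [-0.1, 0.7, -0.3]
finger_gap: 0.198
```

>>> arm_command(
  rows=[10,0,0,1,0,10,0,0,1,0,10,0,0,1,0,10,0,0,0,0],
)

```text
time_s: 11.62
tcp_pos: [0.5329, 0.3076, 0.1289]
tool_rot: [[-0.869, 0.494, -0.0], [0.494, 0.869, 0.0], [0.0, -0.0, -1.0]]
force: [0.8, 0.5, -1.7]
finger_gap: 0.2
```

>>> arm_command(
  rows=[10,0,0,0,4,10,0,0,0,5,10,0,0,0,6,10,0,0,0,6,10,0,0,0,6,10,0,0,0,3,10,0,0,0,0],
)

```text
time_s: 12.5
tcp_pos: [0.5327, 0.3079, 0.1291]
tool_rot: [[-0.506, 0.862, -0.0], [0.862, 0.506, 0.0], [0.001, 0.0, -1.0]]
force: [-0.6, -0.2, -0.8]
finger_gap: 0.196
```

Run:
```python
from h import *
s=read_state();R=s['tool_rot'];t=s['tcp_pos'];print(s['time_s'],t,s['force'],s['ft_torque'],s['finger_gap'])
print('psi',np.degrees(np.arctan2(R[1,0],R[0,0])))
snap('scene','s6');snap('wrist','w6');crop('s6',360,220,480,340,5,'c7')
```

```text
12.5 [0.53273319 0.30788594 0.12905669] [-0.5663726  -0.17084505 -0.774761  ] [0.25606802 0.3512203  0.15675074] 0.19622067868735407
psi 120.4184003978405
```

View pics/c7.png

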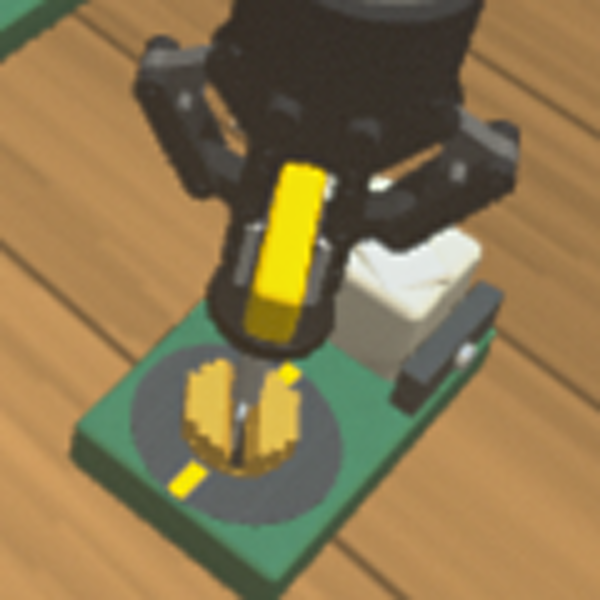

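View pics/w6.png

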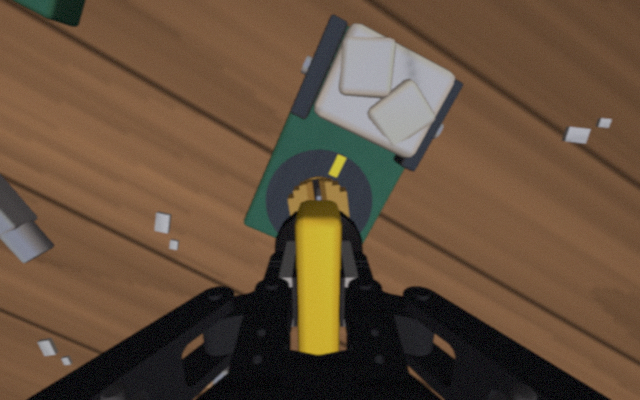

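>>> arm_command(
  rows=[10,0,0,0,4,10,0,0,0,6,10,0,0,0,6,10,0,0,0,6,10,0,0,0,5,10,0,0,0,2,10,0,0,0,0],
)

```text
time_s: 13.48
tcp_pos: [0.5327, 0.3082, 0.129]
tool_rot: [[-0.026, 1.0, -0.0], [1.0, 0.026, 0.001], [0.001, -0.0, -1.0]]
force: [-2.6, 4.6, -0.7]
finger_gap: 0.201
```

Run:
```python
from h import *
s=read_state();R=s['tool_rot'];t=s['tcp_pos'];print(s['time_s'],t,s['force'],s['ft_torque'],s['finger_gap'])
print('psi',np.degrees(np.arctan2(R[1,0],R[0,0])))
snap('scene','s7');snap('wrist','w7');crop('s7',360,250,460,340,7,'c8');crop('w7',260,100,380,220,5,'c9')
```

```text
13.475 [0.53271283 0.30816003 0.12901959] [-2.58341982  4.57810068 -0.73915212] [1.46978949 0.72887156 0.22240578] 0.20100332218527944
psi 91.47448283359417
```

View pics/c8.png

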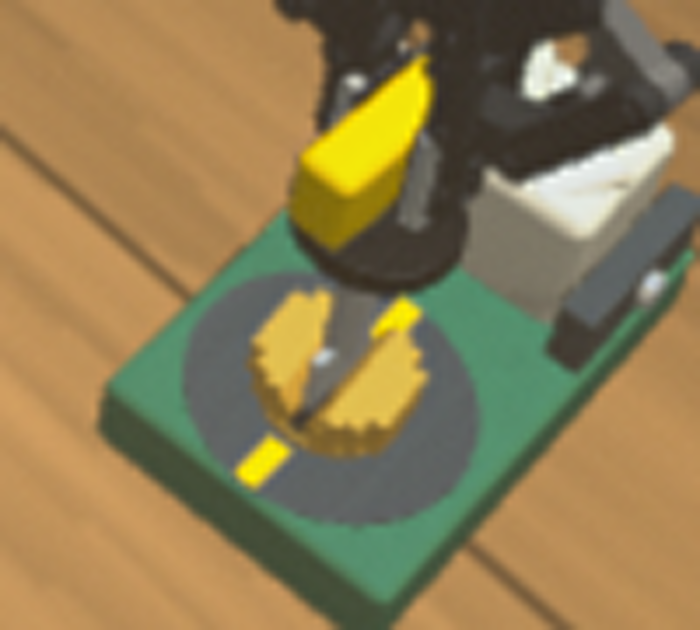

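View pics/c9.png

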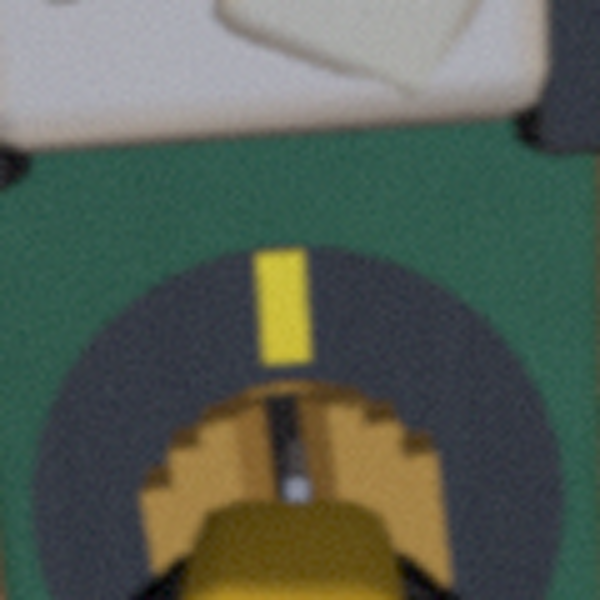

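```bash
cat >> h.py <<'E'
def ang(a,b): 
    d=np.array(b)-np.array(a); return (np.degrees(np.arctan2(d[1],d[0]))+90)%180-90
def markfit(tag,guess,zp=.031):
    im=load(tag)[0].astype(int); yel=(im[...,0]>150)&(im[...,1]>130)&(im[...,2]<90)
    n,l,st,c=cv2.connectedComponentsWithStats(yel.astype(np.uint8))
    for i in range(1,n):
        if st[i][4]<15: continue
        v,u=np.where(l==i); Q=pts(tag,np.c_[u,v],zp); r=np.hypot(*(Q.mean(0)-guess))
        if r<.05:
            f=cv2.fitLine(Q.astype(np.float32)*1000,2,0,.01,.01).ravel()
            print(tag,st[i],Q.mean(0).round(4),'r',r.round(4),'axis-ang',ang(guess,Q.mean(0)).round(2),'own',ang((0,0),f[:2]).round(2))
E
python3 - <<'E'
from h import *
g=(.5333,.3081)
print(platefit('w7',g)); print(platefit('w6',g)); 
for t in('w1','w5','w6','w7','top0','s5','s7'): markfit(t,g)
for z in(.038,.048):
  a,b=pts('w7',[(260+281/5,100+400/5),(260+291/5,100+475/5)],z);print(z,a,b,ang(a,b))
E
```

```text
(array([0.53358982, 0.30810686, 0.04279039]), 130)
(array([0.53367933, 0.30783449, 0.04277849]), 131)
w1 [313 176   7  14  82] [0.5003 0.3049] r 0.0332 axis-ang 5.56 own 4.33
w1 [308 196  29  20 213] [0.5272 0.3152] r 0.0094 axis-ang -49.63 own 59.62
w1 [301 213  28  29 273] [0.5558 0.3035] r 0.0229 axis-ang -11.61 own 44.17
w5 [340 163  19  16 150] [0.5007 0.3049] r 0.0328 axis-ang 5.61 own 5.21
w5 [280 175  30  45 425] [0.5531 0.3031] r 0.0204 axis-ang -14.06 own 29.7
w5 [328 175  15  35 298] [0.5206 0.3154] r 0.0147 axis-ang -29.84 own 80.14
w6 [329 155  17  22 194] [0.5006 0.305 ] r 0.0328 axis-ang 5.37 own 4.6
w6 [327 184  20  28 141] [0.5222 0.3181] r 0.015 axis-ang -42.04 own 67.01
w6 [290 192  16  20  97] [0.5406 0.2921] r 0.0176 axis-ang -65.48 own -6.05
w7 [311 151  11  22 194] [0.5006 0.3051] r 0.0328 axis-ang 5.3 own 6.36
w7 [328 188  19  23 115] [0.5299 0.3238] r 0.0161 axis-ang -77.62 own 41.4
w7 [291 199   6  11  25] [0.5361 0.2874] r 0.0209 axis-ang -82.42 own 10.58
top0 [148 177  17  10  27] [0.5402 0.3105] r 0.0073 axis-ang 19.08 own 61.21
top0 [144 181  16  10  16] [0.5319 0.3187] r 0.0106 axis-ang -82.61 own 60.12
top0 [156 197   3   7  15] [0.4992 0.3055] r 0.0342 axis-ang 4.34 own 9.32
s5 [396 293  13  18 121] [0.536  0.2983] r 0.0101 axis-ang -74.74 own 61.36
s5 [411 292  10  18  91] [0.5119 0.3154] r 0.0226 axis-ang -18.95 own 33.87
s5 [394 312   8   8  34] [0.5676 0.3134] r 0.0347 axis-ang 8.74 own 5.55
s7 [396 292  11  17 106] [0.5307 0.2924] r 0.0159 axis-ang 80.52 own 26.42
s7 [406 292  15  20 147] [0.5179 0.316 ] r 0.0173 axis-ang -27.09 own 19.83
s7 [394 312   8   8  34] [0.5676 0.3134] r 0.0347 axis-ang 8.74 own 5.55
0.038 [0.51386024 0.30538644] [0.5256606  0.30719571] 8.716934747145984
0.048 [0.5115332  0.30538774] [0.52282704 0.30711936] 8.716934747145942
```

>>> arm_command(
  rows=[10,0.4,-0.2,0,1.5,10,0,0,0,1,10,0,0,0,0,10,0,0,0,0],
)

```text
time_s: 14.08
tcp_pos: [0.5327, 0.3083, 0.129]
tool_rot: [[0.019, 1.0, -0.0], [1.0, -0.019, 0.001], [0.001, -0.0, -1.0]]
force: [-2.1, 4.9, -0.3]
finger_gap: 0.196
```

Run:
```python
from h import *
s=read_state();R=s['tool_rot'];t=s['tcp_pos'];print(s['time_s'],t,s['force'],s['ft_torque'],s['finger_gap'])
print('psi',np.degrees(np.arctan2(R[1,0],R[0,0])))
snap('wrist','w8');crop('w8',285,145,355,205,10,'c10'); snap('top','t8'); crop('t8',130,150,190,210,10,'c11')
markfit('w8',(.5335,.3081))
```

```text
14.075 [0.53267701 0.30830116 0.12904736] [-2.08192237  4.9363005  -0.32884363] [1.41017141 0.68349771 0.18802793] 0.19592491431965378
psi 88.89246212270514
w8 [309 151  11  22 195] [0.5006 0.3051] r 0.0331 axis-ang 5.28 own 5.04
w8 [328 187   9  10  26] [0.525  0.3184] r 0.0134 axis-ang -50.6 own 40.51
w8 [335 191  12  13  49] [0.5297 0.3248] r 0.0172 axis-ang -77.09 own 28.01
w8 [301 193   6   6  16] [0.5278 0.2961] r 0.0133 axis-ang 64.76 own -30.07
w8 [291 204   6   7  16] [0.537  0.2874] r 0.021 axis-ang -80.43 own -5.95
w8 [341 206   6   6  15] [0.5392 0.3282] r 0.0209 axis-ang 74.2 own 56.42
```

View pics/c10.png

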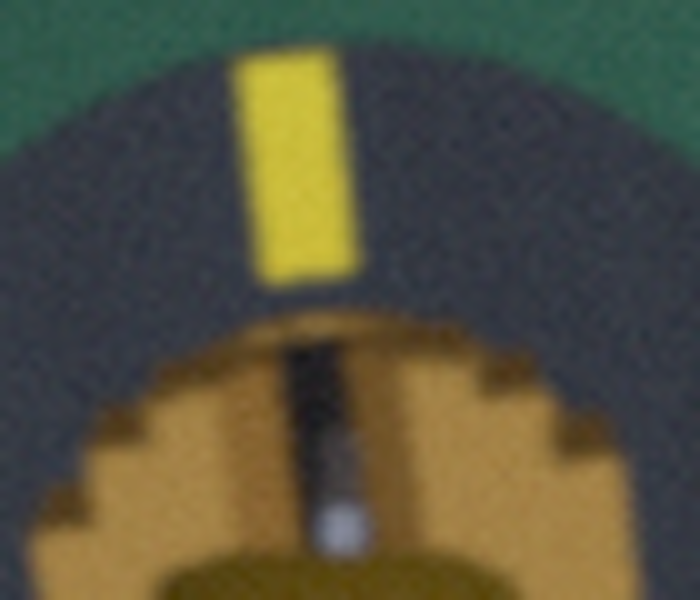

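Run:
```python
from h import *
im,d,V,K=load('w8')
g=im.astype(float).sum(2)
def sub(row):
    return g[row,300:340].astype(int)
for r in range(180,200,2): print(r,sub(r)[8:30])
c=lambda x,y:(285+(x-4.5)/10,145+(y-4.5)/10)
for n,a,b,z in[('bl',(287,350),(310,520),.040),('br',(345,350),(365,500),.040),('fl',(220,400),(238,545),.048),('fr',(408,380),(418,545),.048),('ml',(233,62),(262,280),.031),('mr',(338,50),(358,265),.031)]:
    A,B=pts('w8',[c(*a),c(*b)],z);print(n,A.round(4),B.round(4),ang(A,B))
```

```text
180 [186 192 188 178 170 132  96  78 111 103 129 170 202 220 217 199 220 213
 226 230 229 218]
182 [220 243 271 253 223 162 117 103  90 101 111 169 210 225 231 234 262 301
 337 350 335 341]
184 [272 270 281 276 219 165 115 109  98 120 102 151 195 232 233 242 259 294
 336 370 361 367]
186 [286 261 278 261 259 207 116  92 100 104 102 148 185 220 235 236 258 287
 328 353 366 357]
188 [291 277 278 282 265 220 163 112 109 145 165 179 222 236 230 237 246 287
 334 359 362 371]
190 [301 280 274 281 263 220 143 121 128 169 186 187 207 236 241 232 245 257
 309 353 358 364]
192 [300 292 279 272 264 239 172 142 123 164 187 199 211 214 227 235 250 253
 299 344 361 354]
194 [309 287 280 267 276 247 194 134 136 185 194 205 212 214 222 236 246 244
 269 325 359 363]
196 [327 289 285 294 274 272 217 164 190 293 370 372 348 290 241 237 243 238
 271 311 354 358]
198 [323 302 281 267 287 272 246 185 227 332 408 412 379 311 237 223 234 229
 253 301 349 363]
bl [0.5129 0.3041] [0.5262 0.3056] 6.075354744277732
br [0.513  0.3085] [0.5247 0.3098] 6.265643783134536
fl [0.5147 0.2993] [0.5257 0.3003] 5.082752461278957
fr [0.5135 0.3131] [0.526  0.3136] 2.5546679438080844
ml [0.4924 0.3004] [0.5094 0.3022] 5.869831424131718
mr [0.4917 0.3084] [0.5083 0.3096] 4.14717493024412
```

>>> arm_command(
  rows=[10,0,0,0,-3,10,0,0,0,-3,10,0,0,0,0],
)

```text
time_s: 14.55
tcp_pos: [0.5329, 0.3077, 0.129]
tool_rot: [[-0.084, 0.996, 0.0], [0.996, 0.084, -0.001], [-0.001, 0.0, -1.0]]
force: [-0.7, 2.5, -1.3]
finger_gap: 0.195
```

Run:
```python
from h import *
s=read_state();R=s['tool_rot'];t=s['tcp_pos'];print(s['time_s'],t,s['force'],s['ft_torque'],s['finger_gap'])
print('psi',np.degrees(np.arctan2(R[1,0],R[0,0])))
snap('wrist','w9');crop('w9',285,145,355,205,10,'c12')
```

```text
14.55 [0.53290307 0.30773537 0.12899759] [-0.67259085  2.49326771 -1.29212686] [0.62225321 0.36507858 0.02437841] 0.19454680691669904
psi 94.83525038589642
```

View pics/c12.png

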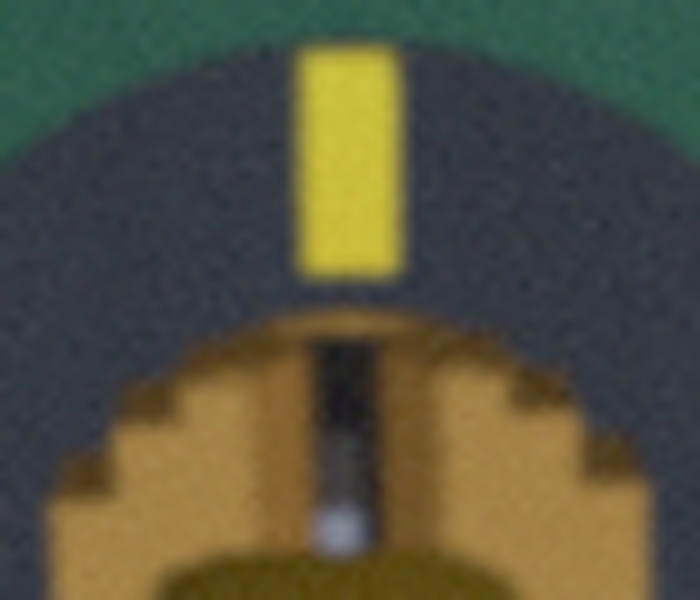

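>>> arm_command(
  rows=[10,0.6,0,0,0,10,0,0,-4,0,10,0,0,-8,0,10,0,0,-10,0,10,0,0,-30,0,10,0,0,-40,0,10,0,0,-42,0,10,0,0,0,0],
)

```text
time_s: 15.6
tcp_pos: [0.5343, 0.3091, 0.268]
tool_rot: [[-0.085, 0.996, 0.007], [0.996, 0.085, 0.002], [0.002, 0.007, -1.0]]
force: [-0.3, 0.4, -1.7]
finger_gap: 0.2
```

Run:
```python
from h import *
s=read_state();R=s['tool_rot'];t=s['tcp_pos'];print(s['time_s'],t,s['force'],s['finger_gap'])
print('psi',np.degrees(np.arctan2(R[1,0],R[0,0])))
snap('wrist','w10');crop('w10',260,130,380,230,6,'c13');snap('scene','s10');crop('s10',360,220,480,340,5,'c14')
```

```text
15.6 [0.53428724 0.30913178 0.26802279] [-0.25850711  0.44175314 -1.67555549] 0.20017853074354228
psi 94.87137709468135
```

View pics/c13.png

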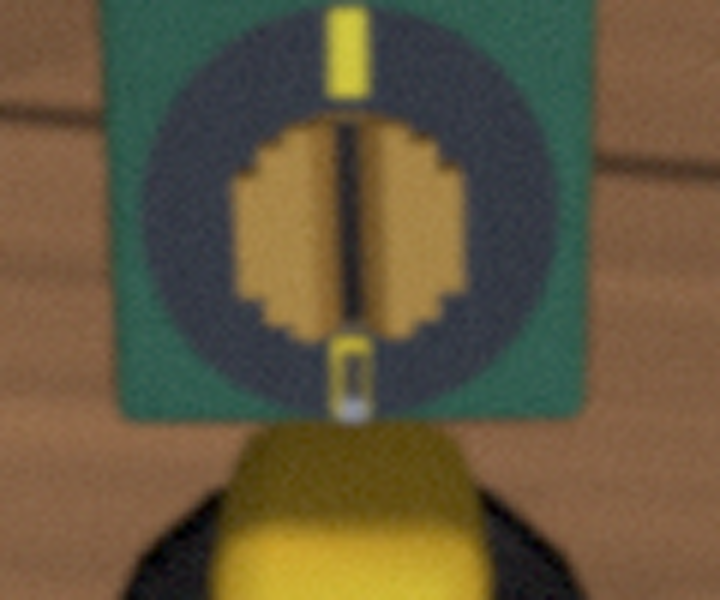

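View pics/c14.png

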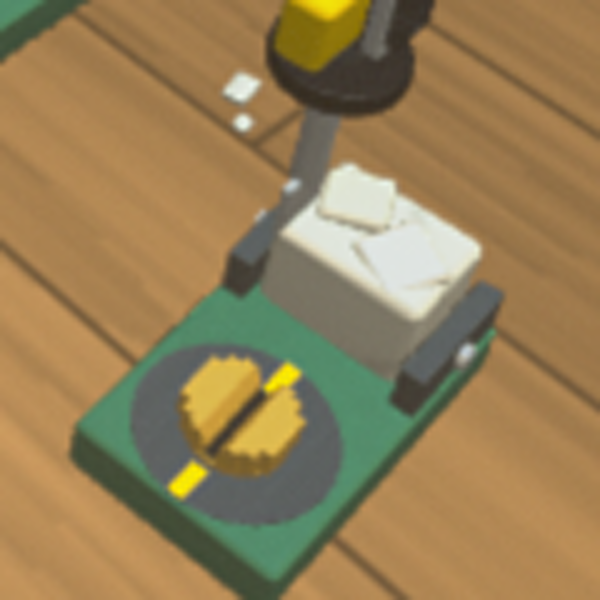

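>>> arm_command(
  rows=[10,-30,-3.9,0,0,10,-55,-3.9,0,0,10,-55,-3.9,0,0,10,-55,-3.9,0,0,10,-55,-3.9,0,0,10,-55,-3.9,0,0,10,-55,-3.9,0,0,10,-55,-3.9,0,0],
)

```text
time_s: 16.7
tcp_pos: [0.536, -0.1091, 0.2615]
tool_rot: [[-0.085, 0.996, -0.002], [0.996, 0.085, 0.001], [0.001, -0.002, -1.0]]
force: [-0.0, 0.2, -1.3]
finger_gap: 0.196
```

>>> arm_command(
  rows=[10,-55,-3.9,0,0,10,-55,-3.9,0,0,10,-55,-3.9,0,0,10,-50,-3.9,0,0,10,-30.8,0,0,0,10,0,0,0,7,10,0,0,0,0,10,0,0,0,0],
)

```text
time_s: 17.7
tcp_pos: [0.542, -0.3532, 0.2623]
tool_rot: [[0.034, 0.999, -0.001], [0.999, -0.034, 0.001], [0.001, -0.001, -1.0]]
force: [0.7, -0.4, -1.1]
finger_gap: 0.201
```

Run:
```python
from h import *
s=read_state();R=s['tool_rot'];t=s['tcp_pos'];print(s['time_s'],t,s['force'],s['finger_gap'])
print('psi',np.degrees(np.arctan2(R[1,0],R[0,0])))
print(R.T@(np.array([.5440,-.3535,.109])-t)*1000)
snap('wrist','w11');crop('w11',260,140,380,240,6,'c15')
print(proj('w11',(.5451,-.3531,.09)))
```

```text
17.7 [ 0.54203854 -0.35315153  0.26232779] [ 0.67757407 -0.42024582 -1.0948936 ] 0.2010417021042403
psi 88.03904477383011
[ -0.40540279   2.08284342 153.32604895]
(np.float64(319.1185537207989), np.float64(182.95985616529072))
```

View pics/c15.png

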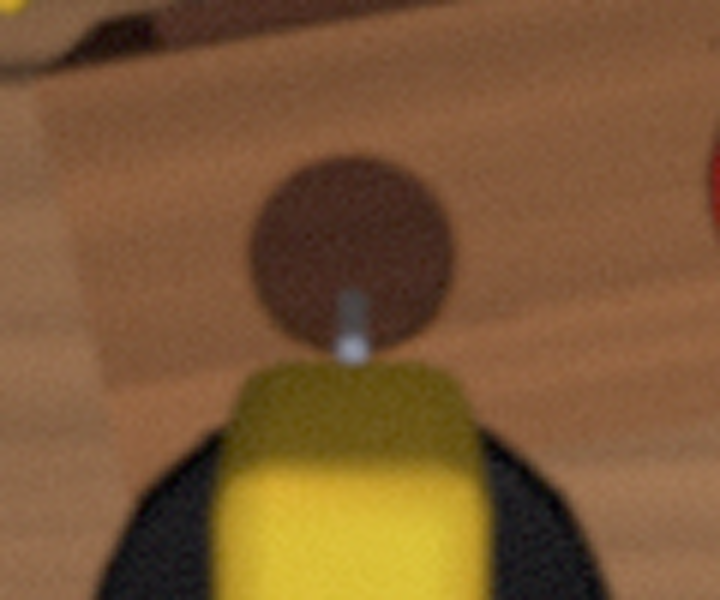

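>>> arm_command(
  rows=[10,-0.4,2,15,0,10,0,0,30,0,10,0,0,15,0,10,0,0,10,0,10,0,0,20,0,10,0,0,30,0,10,0,0,20,0,10,0,0,6,0],
)

```text
time_s: 18.75
tcp_pos: [0.5436, -0.3536, 0.1153]
tool_rot: [[0.037, 0.999, -0.001], [0.999, -0.037, 0.002], [0.002, -0.002, -1.0]]
force: [0.5, -0.3, -1.3]
finger_gap: 0.199
```

>>> arm_command(
  rows=[10,0,0,2,0,10,0,0,2,0,10,0,0,0,0],
)

```text
time_s: 19.12
tcp_pos: [0.5444, -0.3545, 0.1137]
tool_rot: [[0.037, 0.999, 0.001], [0.999, -0.037, -0.001], [-0.001, 0.001, -1.0]]
force: [-0.9, -0.2, -1.0]
finger_gap: 0.2
```

>>> arm_command(
  rows=[10,0,0,1.5,0,10,0,0,1.5,0,10,0,0,0,0],
)

```text
time_s: 19.5
tcp_pos: [0.5441, -0.3541, 0.1098]
tool_rot: [[0.037, 0.999, -0.0], [0.999, -0.037, 0.0], [0.0, -0.0, -1.0]]
force: [-1.2, -0.6, -1.4]
finger_gap: 0.201
```

>>> arm_command(
  rows=[10,0,0,0.7,0,10,0,0,0,0],
)

```text
time_s: 19.75
tcp_pos: [0.5441, -0.3542, 0.1092]
tool_rot: [[0.037, 0.999, -0.0], [0.999, -0.037, 0.0], [0.0, -0.0, -1.0]]
force: [1.2, -0.8, -1.4]
finger_gap: 0.198
```

>>> arm_command(
  rows=[10,0,0,0.5,0,10,0,0,0,0],
)

```text
time_s: 20.0
tcp_pos: [0.5442, -0.3542, 0.1091]
tool_rot: [[0.037, 0.999, 0.0], [0.999, -0.037, -0.0], [-0.0, 0.0, -1.0]]
force: [-1.1, 1.7, 2.1]
finger_gap: 0.205
```

Contact with the rack. Releasing.

>>> arm_command(
  rows=[22,0,0,0,0,30,0,0,0,0,45,0,0,0,0,60,0,0,0,0,60,0,0,0,0,60,0,0,0,0],
)

```text
time_s: 20.75
tcp_pos: [0.5442, -0.3542, 0.1088]
tool_rot: [[0.037, 0.999, 0.0], [0.999, -0.037, 0.0], [0.0, 0.0, -1.0]]
force: [0.5, -0.2, -0.4]
finger_gap: 0.7
```

>>> arm_command(
  rows=[60,0,0,-15,0,60,0,0,-30,0,60,0,0,-40,0,60,0,0,-40,0,60,0,0,-20,0,60,0,0,0,0,60,0,0,0,0],
)

```text
time_s: 21.62
tcp_pos: [0.544, -0.3541, 0.253]
tool_rot: [[0.037, 0.999, -0.001], [0.999, -0.037, 0.001], [0.001, -0.001, -1.0]]
force: [0.1, -0.8, -0.6]
finger_gap: 0.701
```

Run:
```python
from h import *
s=read_state();print(s['time_s'],s['tcp_pos'],s['force'],s['finger_gap'])
snap('wrist','w12');snap('scene','s12');snap('top','t12')
a=load('w12')[0][:,:,::-1];b=load('s12')[0][:,:,::-1]
cv2.imwrite('pics/v12.png',np.hstack([cv2.resize(a[120:280,220:420],None,fx=2,fy=2),cv2.resize(b[100:260,200:400],None,fx=2,fy=2)]))
crop('t12',110,150,330,280,3.6,'c16')
```

```text
21.625 [ 0.54397486 -0.35405359  0.25300688] [ 0.10515351 -0.75365174 -0.6312279 ] 0.701075877282914
```

View pics/v12.png

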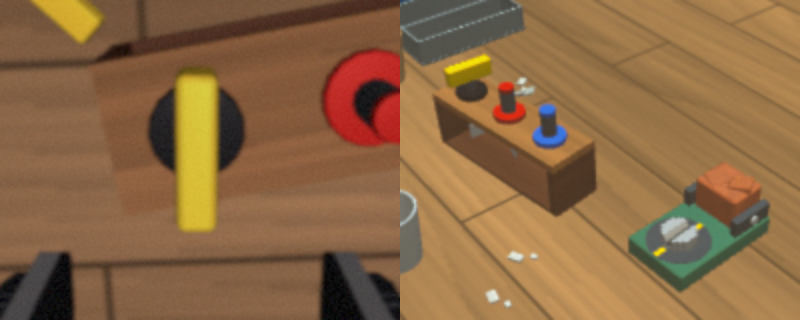

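View pics/c16.png

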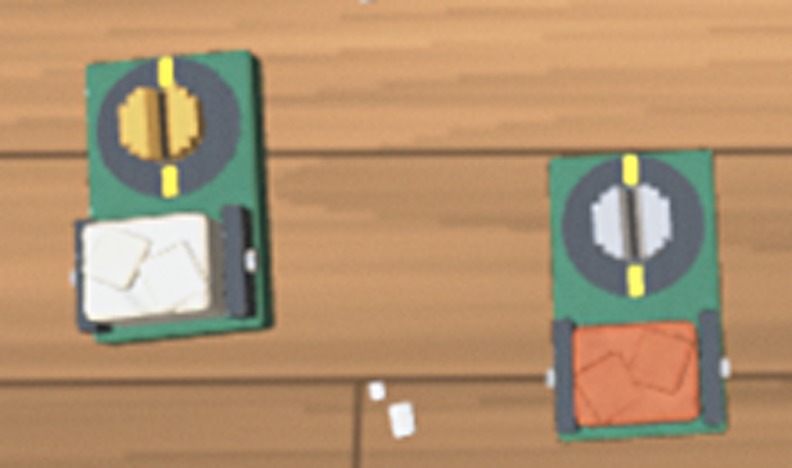

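The driver stands upright in its hole, the brass slot lies in line with its marks, and the steel screw hasn't moved.

```bash
python3 -c "
from rig import hand_in; print(hand_in())"
```

```text
the job is handed in; nothing more can be done
None
```

The job is done and handed in at about 22 s of the 54 s allowed.

- **Driver:** I took the larger yellow T-driver from the rack, not the small one lying on the table.
- **Turning:** I seated its blade in the brass screw's slot (about −0.96 rad) and turned it clockwise, keeping the blade in the slot. I went about 0.11 rad past the marks to take up the play. Before lifting the blade out, I backed the driver off within that play so it would not drag the screw.
- **Brass screw:** In the wrist, scene and top pictures after lifting, the slot lies in line with both yellow marks. My measured angles, taken with the blade still seated, were about 5.0–5.6° for the slot and 5.3° for the marks. Angles taken from single slot edges scattered more, from 2.6° to 6.3°.
- **Rack:** The driver is back upright in its own hole with the guard on the rack, and the gripper is clear above it.
- **Steel screw:** It looks unchanged in the top picture.
- **Forces:** The tool force readings I saw stayed under about 6 N. There was a side load of about 5 N on the blade while turning.

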